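Flip a clock plinth over the board's edge

TASK

The wooden clock plinth lies on the bench upside down, green felt up. Without gripping or lifting it, push it gently with the fingertips until its flat back lies square against the left edge (seen from the robot) of the grey assembly board, then push the opposite side up so that it tips up on that edge and falls over onto the board, to lie flat and wholly on the board with the felt underneath. Leave the other things where they are.

Things in the scene. Friction and masses are not known exactly. Their poses are not given: they have to be found in the camera images.
- plinth: Loose dark walnut clock plinth, 120 (x) x 80 (y) x 22 (z) mm, 0.10 to 0.20 kg; origin at the middle of that box. The broad +z side (full 120 x 80) is green felt: up at the start (z axis up), down at the end (z axis down). The narrow -z side has a small brass plate. At the start its back is 25 to 70 mm from the board's edge and faces it, up to 0.3 rad askew.
- plinth_back (a point): Middle of the plinth's flat back (its -y side): 120 mm wide, plain and upright over the full 22 mm thickness, no moulding. Same axes as the plinth. This face goes against the board's edge and is the one it tips up on.
- plinth_front (a point): Middle of the lower edge of the plinth's front (+y) rim, 14 mm above the table while the felt is up. Front and ends are stepped, from the felt side: 8 mm thick at full size, 7 mm set in by 7, 7 mm set in by 14, so upright fingers meet only the rim's 8 mm face. Once the back is against the edge, fingers that press on this rim and swing up about the board's edge take it up by friction.
- board_edge (a point): Middle of the top rim of the grey board's left edge, a bare aluminium strip. Its y axis points out of the board, square to the edge, towards the plinth; x runs along the edge (110 mm to each end); z is up. The edge is an upright wall 10 mm high above the table. The board, 220 x 300 x 10 mm, fixed, lies on the -y side; the first 150 mm of it are clear.
- movement: Bystander, loose: brass clock movement, two upright plates 75 x 36 x 90 mm; origin at its underside. Stands on the board. Leave alone.
- oil: Bystander, loose: amber oil bottle, 34 mm across, 75 mm tall; origin at its underside. Stands on the board. Leave alone.
- screwdriver: Bystander, loose: screwdriver, 170 mm long; origin at its underside. Leave alone.
- jar: Bystander, loose: glass jar with a steel lid, 60 mm across, 70 mm tall; origin at its underside. Leave alone.
- bob: Bystander, loose: brass pendulum bob, 68 mm across, 16 mm thick; origin at its underside. Leave alone.
- gear: Bystander, loose: brass gear wheel, 56 mm across, lying flat; origin at its underside. Leave alone.
- dial: Bystander, loose: white enamel clock dial, 100 mm across, 4 mm thick, lying flat; origin at its underside. Leave alone.
- brush: Bystander, loose: brush, 160 mm long; origin at its underside. Leave alone.
Not all that is in view belongs to the job. Of the things like the plinth, leave any that is purple; of the rest the larger one is meant.

How it is judged:
By the outcome, as a careful person would: the job done as asked, in the order asked, and still so for the second after the job is handed in, with the robot touching nothing.
It also fails if it takes over 42 s, if anything falls off the work surface, if the arm or the gripper's body presses on something with over 40 N, if the wrist force passes 120 N, or if a joint passes its speed limit or range.

ROBOT

A 6-joint arm with a two-finger parallel gripper is mounted at the origin on the work surface. World frame = base frame: x ahead of the robot, y to its left, z up, the work surface at z = 0. Lengths are in m, angles in rad, forces in N, time in s.
With the tool pointing down it reaches from about 0.35 to 0.85 m from the base axis. Payload 8.1 kg.
Tool frame: the origin (TCP) lies midway between the tips of the shut fingers; the grasp point (between the pads) lies 19 mm behind it; z points along the fingers, y is the line along which they close (so a half turn about z gives the same grasp; the last joint's range is limited). The gripper opens to 85 mm and grips with 20 to 120 N. Pads are 22 mm wide; open, the fingers measure 114 mm over their backs; the gripper's body (76 mm by 85 mm) begins 54 mm behind the grasp point. The pads swing forward as they close: fully open they stand 13 mm farther back than shut.
Start: joints at [1.117, 0.13, 1.488, -0, 1.523, -0.085], TCP at [0.216, 0.56, 0.231] pointing down, gripper open.
Joint ranges: [-2.96, 2.96], [-0.89, 2.26], [0.02, 2.5], [-1.34, 4.48], [0, 2.73], [-2.66, 2.66]. Speed limits (rad/s): [2.39, 2.39, 2.79, 3.14, 3.14, 3.14].

INTERFACE

Orientations are given as a rotation vector (axis times angle).
In Python, from workcell import bot, viewer, order gives the robot as it stands.
- The arm moves only by the tool arm_command, never from a script. Its argument "series" is a list of rows, each an object of numbers: "x", "y", "z": the shift along the world's x, y, z in m; "yaw": the turn about the world's z in rad. In form: [{"x": .., "y": .., "z": .., "yaw": ..}, ...]. A call has 1 to 12 rows; each row shifts and turns the commanded pose from where the row before left it; what a row does not reach is not made up. A row lasts 1/12 s, in which the tool goes at most 41.7 mm and 7.16 degrees, less where a joint would pass 70% of its speed; a pose out of reach is approached as far as the arm can. A call with a gripper value outside its range is refused whole. "claw" is the opening, from 0 (shut) to 1 (fully open), set as the call begins (left out, the last holds). The fingers move at their own pace and stop on an object; "newtons" is the grip in N (left out, the last holds). Time passes only in rows, so rows that do not move let the fingers close. It gives the time, the measured TCP pose, the force, the opening and the grip force at its end, in the units of the state.
- bot.state(): the state, without advancing time (a new reading comes with each control period).
- viewer.read_camera(name): name is "scene" or "top"; returns a dict with "color" (420x560x3 uint8, blue, green, red), "K" (3x3 intrinsics, pixels), "dist_coeffs" ([k1, k2, p1, p2, k3] as OpenCV has them; the pictures are not rectified), "eye" and "orientation" of the camera in the world. Camera axes: x right, y down, z forward; pixel columns grow to the right and rows downward; lengths in m; the calibration is good to about 2 mm. A picture is of the moment at which its call begins. There is no depth.
- order.job_done(): hands the job in; it is judged then, once.
The state is a dict: "clock": time; "joints": joint angles; "qd": joint speeds; "effort": joint torques, N m; "ee_pos": TCP position; "ee_rot": TCP orientation; "wrist_force": force on the tool from outside, world axes, zero at the start; "ft_torque": the same for the moment, N m; "grip_width": opening from 0.0 (shut) to 1.0 (fully open); "grasp_force": force on a finger pad.
Only numpy, scipy, OpenCV 4.12 (cv2) and the standard library are available. Lean on these libraries where they do the work, as an engineer would, in place of code of your own. Each camera call takes 0.05 s, during which the arm holds its last target. There are 200 camera calls.

## Working session

There is one attempt and no reset: what is moved stays moved. The work goes in short steps, Python scripts to look and compute and a tool call to move; the robot and the scene stay as the last step left them, time stands still between calls to the robot, and variables do not carry over. Pictures are saved under pics/ and viewed, at most 10 in all, crops included, and the job is handed in when it is done.

Besides the shell and the picture viewer there is one more tool, called after ">>>" as name([rows], argument=value, ...), one row to a line, values as JSON. arm_command: Moves the arm, as the interface text tells. Its arguments: {"type":"object","properties":{"series":{"type":"array"},"claw":{"type":"number"},"newtons":{"type":"number"}},"required":["series"]}

```bash
ls; mkdir -p pics; cat > h.py <<'E'
import numpy as np, cv2
from scipy.spatial.transform import Rotation as R
from workcell import bot, viewer, order
def Rm(o):
    o=np.array(o,float)
    return o if o.shape==(3,3) else R.from_rotvec(o).as_matrix()
def ray(c,px):
    u=cv2.undistortPoints(np.array(px,float).reshape(-1,1,2),np.array(c["K"]),np.array(c["dist_coeffs"])).reshape(-1,2)
    d=np.c_[u,np.ones(len(u))]@Rm(c["orientation"]).T
    return np.array(c["eye"]),d
def plane(c,px,z):
    e,d=ray(c,px); return e+d*((z-e[2])/d[:,2])[:,None]
def tri(c1,p1,c2,p2):
    out=[]
    for a,b in zip(p1,p2):
        A=np.zeros((3,3));v=np.zeros(3)
        for c,p in((c1,a),(c2,b)):
            e,d=ray(c,[p]);d=d[0]/np.linalg.norm(d[0]);P=np.eye(3)-np.outer(d,d);A+=P;v+=P@e
        out.append(np.linalg.solve(A,v))
    return np.array(out)
E
python3 - <<'E'
from h import *
for n in("top","scene"):
    c=viewer.read_camera(n);cv2.imwrite(f"pics/{n}0.png",c["color"]);print(n,c["eye"],c["orientation"],c["K"])
print(bot.state())
E
```

```text
pics
top [ 0.43042472 -0.02326046  1.26309301] [-2.11482277  2.1739564  -0.13029184] [[388.61578082   0.         277.27012705]
 [  0.         388.61578082 209.23837054]
 [  0.           0.           1.        ]]
scene [1.10764418 0.69533366 0.75810464] [-0.85846489 -2.4739229   1.17617596] [[381.58190692   0.         278.01381515]
 [  0.         381.58190692 210.06934463]
 [  0.           0.           1.        ]]
{'clock': 0.1, 'joints': array([ 1.11662267e+00,  1.31113474e-01,  1.48918925e+00,  3.63560843e-05,
        1.52299711e+00, -8.54059018e-02]), 'qd': array([-0.00099351, -0.00241708, -0.00196233, -0.00079188, -0.00026974,
        0.00040562]), 'effort': array([ 2.24455757e-04, -5.70950282e+01, -5.01943910e+01, -3.04312307e-04,
        8.14881729e-03,  7.31607270e-05]), 'ee_pos': array([0.21602871, 0.55922197, 0.23032234]), 'ee_rot': array([-5.75895085e-01, -3.08785752e+00,  2.56901925e-03]), 'wrist_force': array([1.01068951, 0.14891633, 0.16984768]), 'ft_torque': array([-0.03648011, -0.03473535,  0.00339284]), 'grasp_force': 0.0, 'grip_width': 1.0014563118177546}
```

View pics/top0.png

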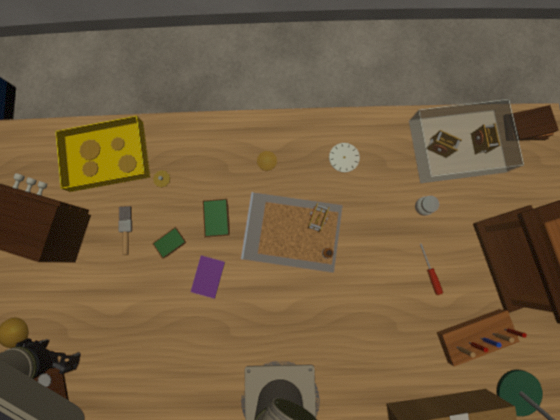

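View pics/scene0.png

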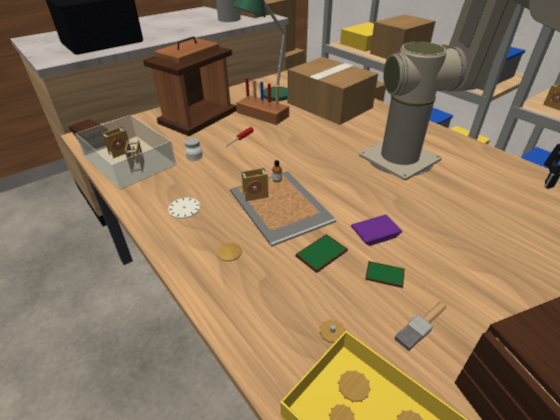

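Two views of the bench. Candidates for the plinth are the large green one at top (216,218) / scene (321,252), the small green one at top (170,242) / scene (385,273), and the purple one at top (207,277) / scene (377,229). I choose the larger green one. The board's left edge runs through about top (250,195)–(243,262).

```bash
cat >> h.py <<'E'
def green(c,near=None):
    hsv=cv2.cvtColor(c["color"],cv2.COLOR_BGR2HSV)
    m=cv2.inRange(hsv,(50,80,25),(85,255,255))
    cs=cv2.findContours(m,cv2.RETR_EXTERNAL,cv2.CHAIN_APPROX_NONE)[0]
    return [k for k in cs if cv2.contourArea(k)>200]
def quad(c,k,z):
    p=plane(c,k.reshape(-1,2),z)[:,:2]
    (cx,cy),(w,h),a=cv2.minAreaRect((p*1000).astype(np.float32))
    return np.round([cx,cy,w,h,a],1)
E
python3 - <<'E'
from h import *
C={n:viewer.read_camera(n) for n in("top","scene")}
for n,c in C.items():
    for k in green(c):
        m=cv2.moments(k);ctr=(m['m10']/m['m00'],m['m01']/m['m00'])
        print(n,cv2.contourArea(k),np.round(ctr,1),quad(c,k,.022),len(k))
G={n:[k for k in green(c)] for n,c in C.items()}
t=C["top"]["color"][170:290,150:350];s=C["scene"]["color"][150:300,220:420]
cv2.imwrite("pics/crop.png",np.vstack([cv2.resize(t,None,fx=2.5,fy=2.5,interpolation=2),cv2.resize(s[:120],None,fx=2.5,fy=2.5,interpolation=2)]))
E
```

```text
top 1202.0 [519.8 390.3] [  11.  -748.6  141.8  119.5   41.5] 162
top 364.0 [168.8 242.3] [502.6 343.9  51.5  80.7  34.2] 64
top 668.5 [215.5 217.4] [579.6 192.5 109.   69.9   3.3] 105
scene 509.5 [385.  273.1] [503.8 348.8  54.5  84.9  34.6] 95
scene 742.5 [321.2 251.5] [576.4 192.7 111.5  71.5   3.2] 93
scene 294.5 [251.    5.8] [ -953.  -2372.5   609.7   258.1    55.1] 75
```

View pics/crop.png

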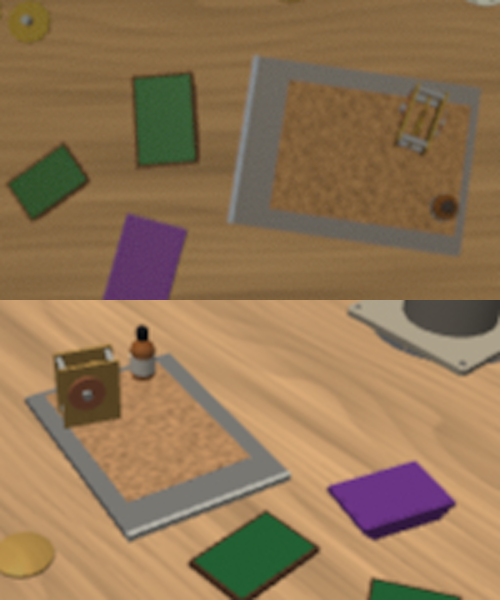

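The crop confirms it: the large green plinth with a walnut border, near top (216,218). The board's bright left strip runs from about top (252,193) to (242,259), and from scene (273,245) to (336,220).

```bash
python3 - <<'E'
from h import *
C={n:viewer.read_camera(n) for n in("top","scene")}
P=tri(C["top"],[(252.4,193.2),(242,258.8)],C["scene"],[(272.8,244.8),(336,220.4)]);print(np.round(P*1000,1))
# brightest gray strip in both -> line on z=10
for n,c,(r0,r1,c0,c1) in(("top",C["top"],(188,264,236,258)),("scene",C["scene"],(214,250,262,342))):
    im=c["color"].astype(int);m=np.zeros(im.shape[:2],bool)
    sub=im[r0:r1,c0:c1];g=(sub.max(2)-sub.min(2)<35)&(sub.min(2)>(115 if n=="top" else 150));
    ys,xs=np.nonzero(g);print(n,len(xs))
    p=plane(C[n],np.c_[xs+c0,ys+r0],.010)[:,:2]*1000
    vx,vy,x0,y0=cv2.fitLine(p.astype(np.float32),cv2.DIST_HUBER,0,.01,.01).ravel()
    s=(p-[x0,y0])@[vx,vy];d=(p-[x0,y0])@[-vy,vx]
    print(n,np.degrees(np.arctan2(vy,vx)),x0,y0,np.percentile(s,[1,99]),np.percentile(d,[2,98]), [x0+vx*s.min(),y0+vy*s.min()],[x0+vx*s.max(),y0+vy*s.max()])
# triangulated plinth corners
cor=[]
for n,c in C.items():
    k=[k for k in green(c)if 600<cv2.contourArea(k)<1000][0]
    p=plane(c,k.reshape(-1,2),.022)[:,:2]
    R4=cv2.boxPoints(cv2.minAreaRect((p*1000).astype(np.float32)));
    R4=R4[np.argsort(np.arctan2(*(R4-R4.mean(0)).T))];print(n,np.round(R4,1))
    rv=cv2.Rodrigues(Rm(c["orientation"]).T)[0];tv=-Rm(c["orientation"]).T@np.array(c["eye"])
    cor.append(cv2.projectPoints(np.c_[R4/1000,np.full(4,.022)],rv,tv,np.array(c["K"]),np.array(c["dist_coeffs"]))[0].reshape(-1,2))
print(np.round(tri(C["top"],cor[0],C["scene"],cor[1])*1000,1))
E
```

```text
[[655.4  75.1   3.8]
 [442.8 112.    4. ]]
top 131
top -9.883259 551.8976 91.872856 [-103.59785438  103.87252117] [-3.19005475  3.14639701] [np.float64(447.0579484548645), np.float64(110.13873925540102)] [np.float64(657.6046755165062), np.float64(73.4558385260293)]
scene 97
scene -9.715052 553.80444 91.50066 [-106.42619279   99.82446851] [-2.66527582  2.68952414] [np.float64(446.4257253977621), np.float64(109.8842779903023)] [np.float64(653.953327839004), np.float64(74.35482244829718)]
top [[527.3 154.8]
 [523.6 224.8]
 [632.1 230.6]
 [635.9 160.5]]
scene [[522.7 153.9]
 [518.7 225.3]
 [630.  231.5]
 [634.  160.2]]
[[526.1 155.3  25.1]
 [522.1 225.7  24.5]
 [631.3 231.2  22.7]
 [635.2 160.7  23.3]]
```

```bash
python3 - <<'E'
from h import *
s=bot.state();M=Rm(s["ee_rot"]);print(np.round(M,3))
a=np.arctan2(M[1,1],M[0,1]);d=(np.radians(-9.8)-a+np.pi/2)%np.pi-np.pi/2
print(a,d,s["ee_pos"]-[.5925,.2701,0])
E
```

```text
[[-0.933  0.361 -0.   ]
 [ 0.361  0.933 -0.001]
 [ 0.    -0.001 -1.   ]]
1.201957013491991 -1.3729992801874353 [-0.37628621  0.28941638  0.23093798]
```

>>> arm_command([
  {"x": 0.02,"y": -0.0155,"z": 0,"yaw": -0.075},
  {"x": 0.0235,"y": -0.018,"z": 0,"yaw": -0.0858},
  {"x": 0.0235,"y": -0.018,"z": 0,"yaw": -0.0858},
  {"x": 0.0235,"y": -0.018,"z": 0,"yaw": -0.0858},
  {"x": 0.0235,"y": -0.018,"z": 0,"yaw": -0.0858},
  {"x": 0.0235,"y": -0.018,"z": 0,"yaw": -0.0858},
  {"x": 0.0235,"y": -0.018,"z": 0,"yaw": -0.0858},
  {"x": 0.0235,"y": -0.018,"z": 0,"yaw": -0.0858},
  {"x": 0.0235,"y": -0.018,"z": 0,"yaw": -0.0858},
  {"x": 0.0235,"y": -0.018,"z": 0,"yaw": -0.0858},
  {"x": 0.0235,"y": -0.018,"z": 0,"yaw": -0.0858},
  {"x": 0.0235,"y": -0.018,"z": 0,"yaw": -0.0858},
], claw=0.7)

```text
clock: 1.3
ee_pos: [0.4958, 0.3451, 0.2313]
ee_rot: [-2.014, -2.411, -0.0]
wrist_force: [0.3, 1.0, -0.4]
grip_width: 0.705
grasp_force: 0.0
```

>>> arm_command([
  {"x": 0.0235,"y": -0.018,"z": 0,"yaw": -0.0858},
  {"x": 0.0235,"y": -0.018,"z": 0,"yaw": -0.0858},
  {"x": 0.0235,"y": -0.018,"z": 0,"yaw": -0.0858},
  {"x": 0.0235,"y": -0.018,"z": 0,"yaw": -0.0858},
  {"x": 0,"y": 0,"z": -0.03,"yaw": -0.011},
  {"x": 0,"y": 0,"z": -0.035,"yaw": 0},
  {"x": 0,"y": 0,"z": -0.035,"yaw": 0},
  {"x": 0,"y": 0,"z": -0.035,"yaw": 0},
  {"x": 0,"y": 0,"z": -0.03,"yaw": 0},
  {"x": 0,"y": 0,"z": 0,"yaw": 0},
  {"x": 0,"y": 0,"z": 0,"yaw": 0},
])

```text
clock: 2.22
ee_pos: [0.5869, 0.2735, 0.0643]
ee_rot: [-2.402, -2.022, 0.008]
wrist_force: [0.2, -0.0, 1.1]
grip_width: 0.701
grasp_force: 0.0
```

>>> arm_command([
  {"x": 0.005,"y": -0.003,"z": -0.015,"yaw": 0},
  {"x": 0,"y": 0,"z": -0.015,"yaw": 0},
  {"x": 0,"y": 0,"z": -0.015,"yaw": 0},
  {"x": 0,"y": 0,"z": -0.01,"yaw": 0},
  {"x": 0,"y": 0,"z": 0,"yaw": 0},
  {"x": 0,"y": 0,"z": 0,"yaw": 0},
])

```text
clock: 2.72
ee_pos: [0.5929, 0.2711, 0.0105]
ee_rot: [-2.402, -2.023, 0.003]
wrist_force: [-0.0, -0.5, 1.7]
grip_width: 0.699
grasp_force: 0.0
```

```bash
python3 - <<'E'
from h import *
C={n:viewer.read_camera(n) for n in("top","scene")}
t=C["top"]["color"][170:270,150:350];s=C["scene"]["color"][190:310,250:450]
cv2.imwrite("pics/c1.png",np.vstack([cv2.resize(x,None,fx=2.5,fy=2.5,interpolation=2) for x in(t,s)]))
E
```

```text
(no output)
```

View pics/c1.png

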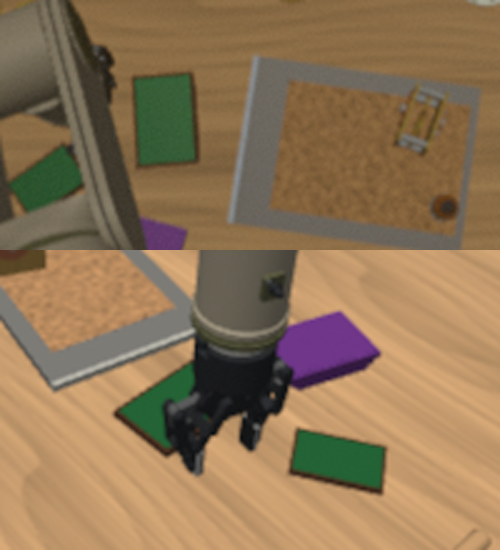

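The arm is in front of the rim: fingers at scene crop (190,460)/(250,440), clear of the small green plinth, and the plinth is untouched.

>>> arm_command([
  {"x": 0,"y": 0,"z": -0.006,"yaw": 0},
  {"x": 0,"y": 0,"z": -0.004,"yaw": 0},
  {"x": 0,"y": 0,"z": -0.002,"yaw": 0},
  {"x": 0,"y": 0,"z": 0,"yaw": 0},
  {"x": 0,"y": 0,"z": 0,"yaw": 0},
])

```text
clock: 3.23
ee_pos: [0.5935, 0.2711, -0.001]
ee_rot: [-2.403, -2.024, 0.001]
wrist_force: [-0.1, -0.4, 0.5]
grip_width: 0.697
grasp_force: 0.0
```

>>> arm_command([
  {"x": -0.0009,"y": -0.005,"z": 0,"yaw": 0},
  {"x": -0.0009,"y": -0.005,"z": 0,"yaw": 0},
  {"x": -0.0009,"y": -0.005,"z": 0,"yaw": 0},
  {"x": -0.0009,"y": -0.005,"z": 0,"yaw": 0},
  {"x": -0.0009,"y": -0.005,"z": 0,"yaw": 0},
  {"x": -0.0009,"y": -0.005,"z": 0,"yaw": 0},
  {"x": -0.0009,"y": -0.005,"z": 0,"yaw": 0},
  {"x": -0.0009,"y": -0.005,"z": 0,"yaw": 0},
  {"x": -0.0009,"y": -0.005,"z": 0,"yaw": 0},
  {"x": -0.0009,"y": -0.005,"z": 0,"yaw": 0},
  {"x": 0,"y": 0,"z": 0,"yaw": 0},
])

```text
clock: 4.15
ee_pos: [0.5845, 0.2201, -0.0008]
ee_rot: [-2.404, -2.023, 0.001]
wrist_force: [0.0, -0.7, 0.5]
grip_width: 0.702
grasp_force: 0.0
```

```bash
cat > m.py <<'E'
from h import *
n=np.array([np.sin(np.radians(9.8)),np.cos(np.radians(9.8))]);t=np.array([n[1],-n[0]]);O=np.array([552,94.5])
for nm in("top","scene"):
    c=viewer.read_camera(nm)
    for k in green(c):
        q=quad(c,k,.022)
        if abs(q[0]-560)<60 and 50<q[1]<250: print(nm,q,"s",(q[:2]-O)@t,"d",(q[:2]-O)@n)
p=bot.state()["ee_pos"];print("tcp d",(p[:2]*1000-O)@n,"s",(p[:2]*1000-O)@t,p)
E
python3 m.py
```

```text
top [566.9 171.2  70.6 110.   80.2] s 1.6275091013692837 d 78.11690735125757
tcp d 130.0261613055403 s 10.604689266238672 [ 0.58458163  0.22082379 -0.00082882]
```

>>> arm_command([
  {"x": -0.0009,"y": -0.005,"z": 0,"yaw": 0},
  {"x": -0.0009,"y": -0.005,"z": 0,"yaw": 0},
  {"x": -0.0009,"y": -0.005,"z": 0,"yaw": 0},
  {"x": -0.0009,"y": -0.005,"z": 0,"yaw": 0},
  {"x": -0.0009,"y": -0.005,"z": 0,"yaw": 0},
  {"x": -0.0009,"y": -0.005,"z": 0,"yaw": 0},
  {"x": -0.0005,"y": -0.003,"z": 0,"yaw": 0},
  {"x": -0.0002,"y": -0.001,"z": 0,"yaw": 0},
  {"x": 0,"y": 0,"z": 0,"yaw": 0},
])

```text
clock: 5.0
ee_pos: [0.5786, 0.1866, -0.0008]
ee_rot: [2.404, 2.023, -0.001]
wrist_force: [-0.6, -0.3, 0.1]
grip_width: 0.698
grasp_force: 0.0
```

>>> arm_command([
  {"x": -0.0002,"y": -0.001,"z": 0,"yaw": 0},
  {"x": -0.0002,"y": -0.001,"z": 0,"yaw": 0},
  {"x": 0,"y": 0,"z": 0,"yaw": 0},
])

```text
clock: 5.25
ee_pos: [0.5782, 0.1852, -0.0008]
ee_rot: [-2.403, -2.024, 0.0]
wrist_force: [0.5, -0.2, -0.3]
grip_width: 0.703
grasp_force: 0.0
```

```bash
python3 m.py
```

```text
top [561.3 129.5  64.9 113.8  89.1] s 3.2069609850852734 d 36.07222478916625
tcp d 93.8143324460254 s 10.387373821659516 [ 0.57820389  0.18517735 -0.00077878]
```

```bash
python3 - <<'E'
from h import *
C={n:viewer.read_camera(n) for n in("top","scene")}
t=C["top"]["color"][180:280,190:350];s=C["scene"]["color"][170:270,240:400]
cv2.imwrite("pics/c2.png",np.vstack([cv2.resize(x,None,fx=3,fy=3,interpolation=2) for x in(t,s)]))
E
```

```text
(no output)
```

View pics/c2.png

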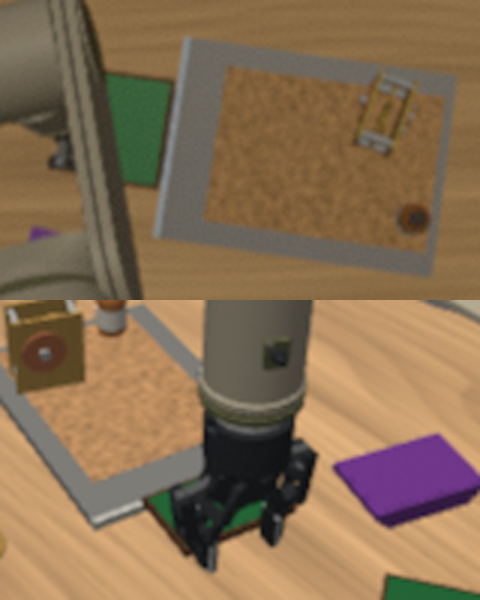

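The plinth is occluded in part by the arm. Its back, crop (172,80)–(158,185), is parallel to the strip with only a few mm left. I continue slowly until contact.

>>> arm_command([
  {"x": -0.0002,"y": -0.001,"z": 0,"yaw": 0},
  {"x": -0.0002,"y": -0.001,"z": 0,"yaw": 0},
  {"x": -0.0002,"y": -0.001,"z": 0,"yaw": 0},
  {"x": 0,"y": 0,"z": 0,"yaw": 0},
])

```text
clock: 5.78
ee_pos: [0.578, 0.1831, -0.0004]
ee_rot: [-2.403, -2.023, -0.003]
wrist_force: [0.5, 5.9, 0.8]
grip_width: 0.699
grasp_force: 2.8
```

>>> arm_command([
  {"x": -0.0002,"y": -0.001,"z": 0,"yaw": 0},
  {"x": 0,"y": 0,"z": 0,"yaw": 0},
])

```text
clock: 5.95
ee_pos: [0.578, 0.1831, -0.0001]
ee_rot: [-2.402, -2.023, -0.005]
wrist_force: [0.6, 9.8, 0.9]
grip_width: 0.703
grasp_force: 4.7
```

>>> arm_command([
  {"x": -0.0002,"y": -0.001,"z": 0,"yaw": 0},
  {"x": 0,"y": 0,"z": 0,"yaw": 0},
])

```text
clock: 6.12
ee_pos: [0.578, 0.183, 0.0002]
ee_rot: [-2.401, -2.022, -0.007]
wrist_force: [0.4, 14.0, 1.4]
grip_width: 0.701
grasp_force: 6.7
```

```bash
python3 - <<'E'
import numpy as np
n=np.array([.170,.985])
th=np.r_[0,2:21:2,23:96:3]
f=lambda a:(80*np.cos(a)-4*np.sin(a),80*np.sin(a)+4*np.cos(a))
lead=np.interp(th,[0,20,45,95],[3.5,3,1.5,1])
d,z=f(np.radians(th));d=d-lead
z=z-np.interp(th,[0,25,90],[0,0,5])
for a,dd,dz in zip(th[1:],np.diff(d),np.diff(z)):print(a,np.round([dd*n[0],dd*n[1],dz],1))
E
```

```text
2 [-0.  -0.1  2.8]
4 [-0.  -0.2  2.8]
6 [-0.1 -0.3  2.8]
8 [-0.1 -0.4  2.8]
10 [-0.1 -0.5  2.7]
12 [-0.1 -0.6  2.7]
14 [-0.1 -0.7  2.7]
16 [-0.1 -0.8  2.7]
18 [-0.2 -0.9  2.6]
20 [-0.2 -1.   2.6]
23 [-0.3 -1.5  3.8]
26 [-0.3 -1.7  3.6]
29 [-0.3 -1.9  3.4]
32 [-0.4 -2.1  3.3]
35 [-0.4 -2.3  3.1]
38 [-0.4 -2.4  3. ]
41 [-0.4 -2.6  2.9]
44 [-0.5 -2.8  2.7]
47 [-0.5 -3.   2.6]
50 [-0.6 -3.2  2.4]
53 [-0.6 -3.3  2.2]
56 [-0.6 -3.4  2. ]
59 [-0.6 -3.6  1.8]
62 [-0.6 -3.7  1.6]
65 [-0.6 -3.8  1.5]
68 [-0.7 -3.8  1.2]
71 [-0.7 -3.9  1. ]
74 [-0.7 -4.   0.8]
77 [-0.7 -4.   0.6]
80 [-0.7 -4.1  0.4]
83 [-0.7 -4.1  0.2]
86 [-0.7 -4.1 -0. ]
89 [-0.7 -4.1 -0.3]
92 [-0.7 -4.1 -0.3]
95 [-0.7 -4.1 -0.5]
```

>>> arm_command([
  {"x": 0,"y": -0.0001,"z": 0.0028,"yaw": 0},
  {"x": 0,"y": -0.0002,"z": 0.0028,"yaw": 0},
  {"x": -0.0001,"y": -0.0003,"z": 0.0028,"yaw": 0},
  {"x": -0.0001,"y": -0.0004,"z": 0.0028,"yaw": 0},
  {"x": -0.0001,"y": -0.0005,"z": 0.0027,"yaw": 0},
])

```text
clock: 6.53
ee_pos: [0.5776, 0.1805, 0.0141]
ee_rot: [-2.402, -2.023, -0.005]
wrist_force: [0.2, 7.4, 2.5]
grip_width: 0.701
grasp_force: 4.0
```

```bash
python3 - <<'E'
from h import *
C={n:viewer.read_camera(n) for n in("top","scene")}
t=C["top"]["color"][180:280,190:350];s=C["scene"]["color"][170:270,240:400]
cv2.imwrite("pics/c3.png",np.vstack([cv2.resize(x,None,fx=3,fy=3,interpolation=2) for x in(t,s)]))
E
```

```text
(no output)
```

View pics/c3.png

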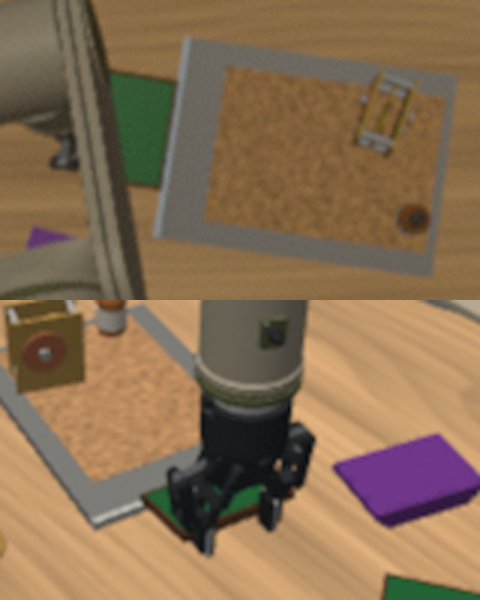

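The plinth's back lies flush on the strip, crop (178,85)–(160,190). Its front has begun to rise: the lower-left front corner moved up from (190,552) to about (190,540). I continue the swing.

>>> arm_command([
  {"x": -0.0001,"y": -0.0006,"z": 0.0027,"yaw": 0},
  {"x": -0.0001,"y": -0.0007,"z": 0.0027,"yaw": 0},
  {"x": -0.0001,"y": -0.0008,"z": 0.0027,"yaw": 0},
  {"x": -0.0002,"y": -0.0009,"z": 0.0026,"yaw": 0},
  {"x": -0.0002,"y": -0.001,"z": 0.0026,"yaw": 0},
])

```text
clock: 7.05
ee_pos: [0.5768, 0.176, 0.0274]
ee_rot: [-2.402, -2.024, -0.004]
wrist_force: [0.3, 5.8, 1.6]
grip_width: 0.705
grasp_force: 2.9
```

>>> arm_command([
  {"x": -0.0003,"y": -0.0015,"z": 0.0038,"yaw": 0},
  {"x": -0.0003,"y": -0.0017,"z": 0.0036,"yaw": 0},
  {"x": -0.0003,"y": -0.0019,"z": 0.0034,"yaw": 0},
])

```text
clock: 7.3
ee_pos: [0.5758, 0.1702, 0.0381]
ee_rot: [-2.403, -2.024, -0.003]
wrist_force: [-0.2, 4.2, 2.6]
grip_width: 0.703
grasp_force: 2.5
```

```bash
python3 - <<'E'
from h import *
C={n:viewer.read_camera(n) for n in("top","scene")}
t=C["top"]["color"][180:280,190:350];s=C["scene"]["color"][170:270,240:400]
cv2.imwrite("pics/c4.png",np.vstack([cv2.resize(x,None,fx=3,fy=3,interpolation=2) for x in(t,s)]))
E
```

```text
(no output)
```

View pics/c4.png

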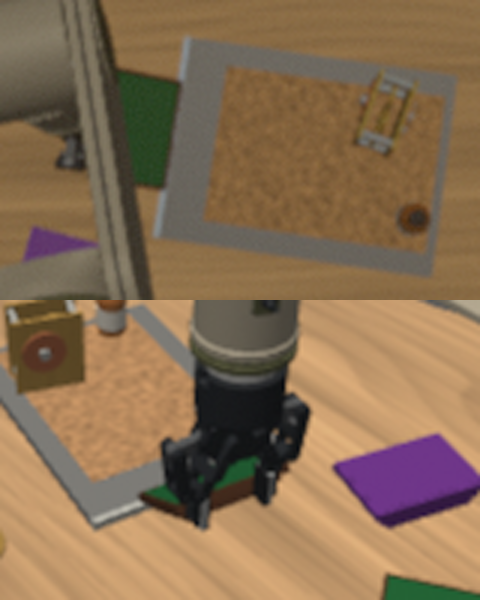

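It is tipping as planned: about 29° by geometry, with the front face now visible under the felt at scene crop (240,490) and the back still on the strip.

>>> arm_command([
  {"x": -0.0004,"y": -0.0021,"z": 0.0033,"yaw": 0},
  {"x": -0.0004,"y": -0.0023,"z": 0.0031,"yaw": 0},
  {"x": -0.0004,"y": -0.0024,"z": 0.003,"yaw": 0},
  {"x": -0.0004,"y": -0.0026,"z": 0.0029,"yaw": 0},
  {"x": -0.0005,"y": -0.0028,"z": 0.0027,"yaw": 0},
  {"x": -0.0005,"y": -0.003,"z": 0.0026,"yaw": 0},
])

```text
clock: 7.9
ee_pos: [0.5726, 0.1538, 0.0549]
ee_rot: [2.403, 2.023, -0.001]
wrist_force: [0.5, 2.8, 2.1]
grip_width: 0.7
grasp_force: 1.9
```

>>> arm_command([
  {"x": -0.0006,"y": -0.0032,"z": 0.0024,"yaw": 0},
  {"x": -0.0006,"y": -0.0033,"z": 0.0022,"yaw": 0},
  {"x": -0.0006,"y": -0.0034,"z": 0.002,"yaw": 0},
  {"x": -0.0006,"y": -0.0036,"z": 0.0018,"yaw": 0},
  {"x": -0.0006,"y": -0.0037,"z": 0.0016,"yaw": 0},
  {"x": -0.0006,"y": -0.0038,"z": 0.0015,"yaw": 0},
])

```text
clock: 8.4
ee_pos: [0.5697, 0.1339, 0.0679]
ee_rot: [-2.403, -2.023, -0.003]
wrist_force: [-2.7, 6.8, 12.3]
grip_width: 0.698
grasp_force: 6.7
```

```bash
python3 - <<'E'
from h import *
C={n:viewer.read_camera(n) for n in("top","scene")}
t=C["top"]["color"][180:280,190:350];s=C["scene"]["color"][170:270,240:400]
cv2.imwrite("pics/c5.png",np.vstack([cv2.resize(x,None,fx=3,fy=3,interpolation=2) for x in(t,s)]))
E
```

```text
(no output)
```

View pics/c5.png

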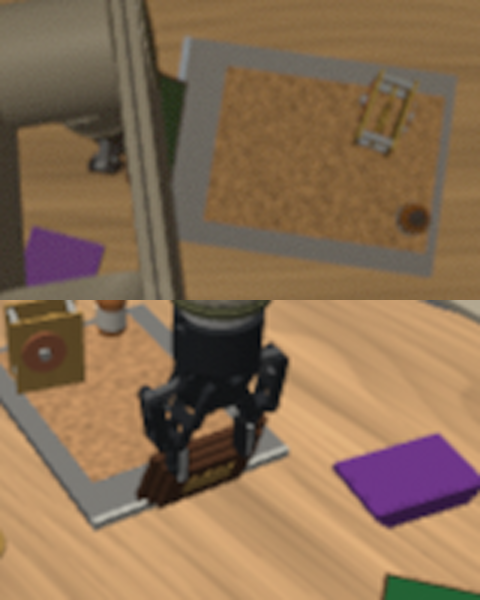

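The plinth stands at about 65°, underside and brass plate facing out at scene crop (210,470), with its back on the strip. The wrist now shows +12 N in z, so the fingertips are pressing on the step below the rim. I raise them a little before pushing on.

>>> arm_command([
  {"x": 0,"y": 0,"z": 0.002,"yaw": 0},
  {"x": 0,"y": 0,"z": 0.002,"yaw": 0},
  {"x": 0,"y": 0,"z": 0.001,"yaw": 0},
  {"x": 0,"y": 0,"z": 0,"yaw": 0},
])

```text
clock: 8.83
ee_pos: [0.5688, 0.1328, 0.071]
ee_rot: [-2.403, -2.023, 0.002]
wrist_force: [-0.3, 1.6, 0.4]
grip_width: 0.7
grasp_force: 0.2
```

>>> arm_command([
  {"x": -0.0005,"y": -0.003,"z": 0.0017,"yaw": 0},
  {"x": -0.0005,"y": -0.003,"z": 0.0015,"yaw": 0},
  {"x": -0.0005,"y": -0.003,"z": 0.0013,"yaw": 0},
])

```text
clock: 9.08
ee_pos: [0.5674, 0.1239, 0.0757]
ee_rot: [-2.403, -2.024, 0.001]
wrist_force: [0.0, -0.2, -0.3]
grip_width: 0.704
grasp_force: 0.1
```

>>> arm_command([
  {"x": -0.0005,"y": -0.003,"z": 0.0012,"yaw": 0},
  {"x": -0.0005,"y": -0.003,"z": 0.001,"yaw": 0},
  {"x": -0.0005,"y": -0.003,"z": 0.0008,"yaw": 0},
])

```text
clock: 9.33
ee_pos: [0.5662, 0.1149, 0.0791]
ee_rot: [2.403, 2.023, 0.0]
wrist_force: [-0.2, 0.0, -0.3]
grip_width: 0.699
grasp_force: 0.0
```

>>> arm_command([
  {"x": -0.0005,"y": -0.003,"z": 0.0003,"yaw": 0},
  {"x": -0.0005,"y": -0.003,"z": 0,"yaw": 0},
  {"x": -0.0005,"y": -0.003,"z": 0,"yaw": 0},
  {"x": -0.0005,"y": -0.003,"z": 0,"yaw": 0},
  {"x": -0.0005,"y": -0.003,"z": 0,"yaw": 0},
])

```text
clock: 9.75
ee_pos: [0.5636, 0.1001, 0.0791]
ee_rot: [-2.403, -2.024, 0.0]
wrist_force: [-0.1, 0.3, -0.2]
grip_width: 0.705
grasp_force: 0.0
```

```bash
python3 - <<'E'
from h import *
C={n:viewer.read_camera(n) for n in("top","scene")}
t=C["top"]["color"][180:280,190:350];s=C["scene"]["color"][170:270,240:400]
cv2.imwrite("pics/c6.png",np.vstack([cv2.resize(x,None,fx=3,fy=3,interpolation=2) for x in(t,s)]))
E
```

```text
(no output)
```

View pics/c6.png

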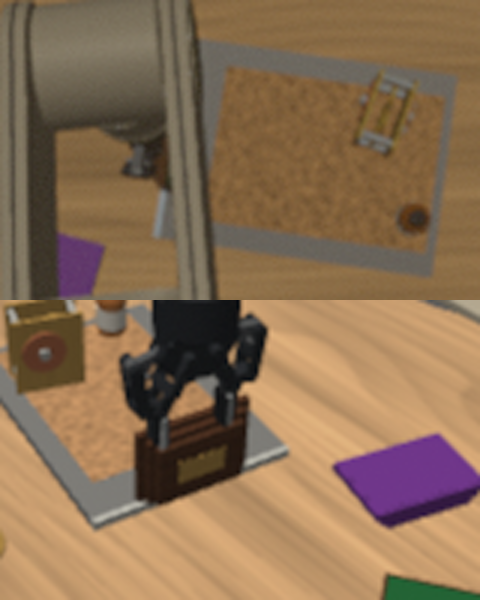

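The plinth stands upright on the strip with its brass plate facing out, scene crop (203,463), and the fingers are behind its top rim. I push gently past balance.

>>> arm_command([
  {"x": -0.0005,"y": -0.003,"z": 0,"yaw": 0},
  {"x": -0.0005,"y": -0.003,"z": 0,"yaw": 0},
  {"x": -0.0005,"y": -0.003,"z": 0,"yaw": 0},
  {"x": -0.0005,"y": -0.003,"z": 0,"yaw": 0},
  {"x": -0.0005,"y": -0.003,"z": 0,"yaw": 0},
  {"x": -0.0005,"y": -0.003,"z": -0.0005,"yaw": 0},
  {"x": -0.0005,"y": -0.003,"z": -0.0005,"yaw": 0},
  {"x": -0.0005,"y": -0.003,"z": -0.0005,"yaw": 0},
])

```text
clock: 10.52
ee_pos: [0.5598, 0.076, 0.0783]
ee_rot: [2.403, 2.023, 0.0]
wrist_force: [-3.3, -1.2, 6.6]
grip_width: 0.7
grasp_force: 3.4
```

>>> arm_command([
  {"x": -0.0005,"y": -0.003,"z": -0.0005,"yaw": 0},
  {"x": -0.0005,"y": -0.003,"z": -0.0005,"yaw": 0},
  {"x": -0.0005,"y": -0.003,"z": -0.0005,"yaw": 0},
  {"x": 0,"y": 0,"z": 0,"yaw": 0},
  {"x": 0,"y": 0,"z": 0,"yaw": 0},
  {"x": 0,"y": 0,"z": 0,"yaw": 0},
])

```text
clock: 11.02
ee_pos: [0.5583, 0.0671, 0.0765]
ee_rot: [2.403, 2.023, 0.0]
wrist_force: [-2.9, -0.7, 6.2]
grip_width: 0.698
grasp_force: 2.8
```

>>> arm_command([
  {"x": 0.003,"y": 0.015,"z": 0.01,"yaw": 0},
  {"x": 0.005,"y": 0.028,"z": 0.02,"yaw": 0},
  {"x": 0.005,"y": 0.028,"z": 0.02,"yaw": 0},
  {"x": 0.005,"y": 0.028,"z": 0.02,"yaw": 0},
  {"x": 0.005,"y": 0.028,"z": 0.02,"yaw": 0},
  {"x": 0.005,"y": 0.028,"z": 0.02,"yaw": 0},
  {"x": 0.005,"y": 0.028,"z": 0.02,"yaw": 0},
  {"x": 0,"y": 0.028,"z": 0.01,"yaw": 0},
  {"x": 0,"y": 0.028,"z": 0.0,"yaw": 0},
  {"x": 0,"y": 0.028,"z": 0.0,"yaw": 0},
  {"x": 0,"y": 0.02,"z": 0.0,"yaw": 0},
  {"x": 0,"y": 0,"z": 0.0,"yaw": 0},
])

```text
clock: 12.02
ee_pos: [0.59, 0.3586, 0.2153]
ee_rot: [-2.398, -2.027, -0.001]
wrist_force: [-0.2, -0.2, -0.5]
grip_width: 0.698
grasp_force: 0.0
```

```bash
python3 - <<'E'
from h import *
C={n:viewer.read_camera(n) for n in("top","scene")}
t=C["top"]["color"][180:280,190:350];s=C["scene"]["color"][170:270,240:400]
cv2.imwrite("pics/c7.png",np.vstack([cv2.resize(x,None,fx=3,fy=3,interpolation=2) for x in(t,s)]))
E
```

```text
(no output)
```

View pics/c7.png

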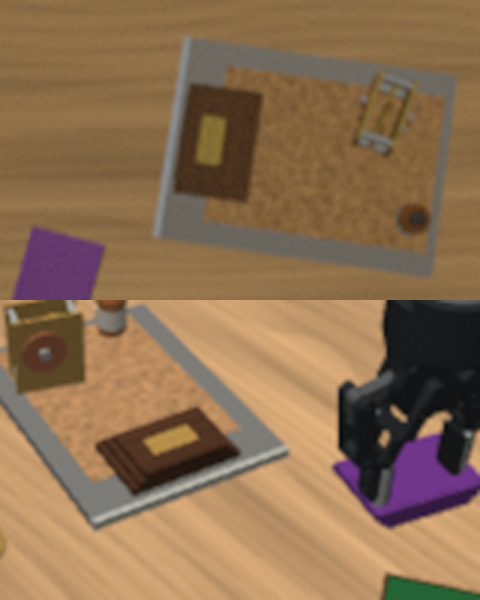

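The plinth lies flat on the board, brass plate up at top crop (210,140), wholly inside the strip. The movement and oil bottle are undisturbed and the robot is clear.

```bash
python3 -c "
from h import *
print(order.job_done())"
```

```text
the job is handed in; nothing more can be done
None
```

The plinth was pushed square to the board's left edge, tipped over it, and now lies flat and wholly on the board with the felt underneath; I handed the job in at about 12 s.

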